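# Clamp the filter cassette with the hand crank

### The arm

A 6-joint arm with a two-finger parallel gripper is mounted at the origin on a cart in front of the work surface, level with it; the furniture and walls round the work are solid. World frame = base frame: x ahead of the robot, y to its left, z up, the work surface at z = 0. Lengths are in m, angles in rad, forces in N, time in s.
With the tool pointing down it reaches from about 0.375 to 0.9 m from the base axis. Payload 3.1 kg.
Tool frame: the origin (TCP) lies on the centre line of the jaws, within the pads' length; the fingertips stand 8 mm ahead of it and the grasp point (between the pads) lies 11 mm behind it; z points along the fingers, y is the line along which they close (so a half turn about z gives the same grasp; the last joint's range is limited). The gripper opens to 87 mm and grips with 3 to 60 N. Pads are 19 mm wide; open, the fingers measure 117 mm over their backs; the gripper's body (75 mm by 190 mm) begins 51 mm behind the grasp point.
Start: joints at [-1.296, 0.527, 1.433, -0, 1.181, -0.178], TCP at [0.274, -0.562, 0.231] pointing down, gripper open.
Joint ranges: [-3.08, 3.08], [-0.75, 2.2], [0.22, 2.44], [-1.43, 4.57], [0, 2.65], [-2.85, 2.85]. Speed limits (rad/s): [2.79, 2.79, 3.14, 3.14, 3.14, 3.14].

### API

Orientations are given as a unit quaternion [x, y, z, w].
In Python, from rig import robot gives the robot as it stands. The module is installed in compiled form; this text tells all that it offers.
- The arm moves only by the tool send_rows, never from a script. Its argument "increments" is one flat list of numbers, 7 for each row, row after row: the turn, a rotation vector about the world's x, y, z in rad, then the shift along the world's x, y, z in cm, then the opening, from 0 (shut) to 1 (fully open). A call has 1 to 20 rows; each row shifts and turns the commanded pose from where the row before left it; what a row does not reach is not made up. A row lasts 1/12 s, in which the tool goes at most 41.7 mm and 7.16 degrees, less where a joint would pass 70% of its speed; a pose out of reach is approached as far as the arm can. A call is refused whole if a number of a shift passes 4.17 or a number of a turn 0.125, either way. A call with a gripper value outside its range is refused whole. The fingers move at their own pace and stop on an object; "newtons" is the grip in N (left out, the last holds). Time passes only in rows, so rows that do not move let the fingers close. It gives the time, the measured TCP pose, the force, the opening and the grip force at its end, in the units of the state.
- robot.get_obs(): the state, without advancing time (a new reading comes with each control period).
- robot.camera(name): name is "side" or "top"; returns a dict with "image" (480x640x3 uint8, red, green, blue), "range_z" (480x640 float32, m along the optical axis (not along the pixel's ray), 0 where there is no reading), "fx", "fy", "cx", "cy" (pixels), "R" (3x3) and "t" (3): a world point X has camera coordinates R X + t. Camera axes: x right, y down, z forward; pixel columns grow to the right and rows downward; lengths in m; the calibration is good to about 2 mm. A picture is of the moment at which its call begins.
- robot.hand_in(): hands the job in; it is judged then, once.
The state is a dict: "time": time; "q": joint angles; "joint_velocities": joint speeds; "joint_torque": joint torques, N m; "position": TCP position; "tool_rot": TCP orientation; "ft_force": force on the tool from outside, world axes, zero at the start; "moment": the same for the moment, N m; "grip_width": finger opening in m; "grip_force": force on a finger pad.
Only numpy, scipy, OpenCV 4.12 (cv2) and the standard library are available. Lean on these libraries where they do the work, as an engineer would, in place of code of your own. Each camera call takes 0.05 s, during which the arm holds its last target. There are 200 camera calls.

### The job

Stand the white filter cassette upright on the bed of the cassette clamp, between its push plate and its spring pad. Then take the black crank grip and wind the crank clockwise in a steady circle, without letting go, until the cassette is clamped firmly against the spring pad: stop when the crank has become clearly heavier (about 3 N more push at the grip than when it ran free), do not overtighten, and let go. Leave the dish, the foam disc and the pen alone.

Things in the scene. Friction and masses are not known exactly. Their poses are not given: they have to be found in the camera images.
- clamp: Cassette clamp fixed to the bench: white base plate 315 x 110 mm, 18 mm high, with a white gearbox (90 x 92 mm, 92 mm high) that carries the crank. Origin on the bench top under the crank axis; +x runs along the clamp from the gearbox to the cassette bed, z up. Winding the crank drives a push plate along +x; it squeezes the cassette against a spring pad at the far end.
- push_face (a point): Centre of the push plate's front face, 45 mm above the bench (plate 82 mm wide, its top 66 mm above the bench). It starts at x = 100 to 104 mm in the clamp's frame and moves to +x by 3 mm for each radian of the crank. The spring pad facing it is as large; its end block was set by hand, so the pad's face is anywhere from x = 155 to 183 mm (not measured). The pad yields 1 mm per 6 N.
- bed_middle (a point): Middle of the cassette bed, on its flat steel surface 20 mm above the bench (clamp frame x = 135 mm, y = 0; same axes). The bed is 68 mm wide between two side lips 8 mm high, and at the start free for 31 to 35 mm towards the push plate and 20 to 48 mm towards the spring pad. The cassette stands here with its 24 mm thickness along the clamp's x.
- crank_axis (a point): Point on the crank's vertical axis at the mid-height of the grip, 132 mm above the bench; same axes as the clamp. The crank runs free with about 6 N of push at the grip along the circle while moving. With the pad yielding this grows about 1.1 N per radian (0.06 N per newton of clamping). Right is 2 to 4.5 N more than running free (30 to 75 N of clamping); 6 N more (100 N) is overtightened.
- grip_center (a point): Centre of the crank's grip, a black upright cylinder 22 mm in diameter and 42 mm high (111 to 153 mm above the bench) that spins freely on its pin, 50 mm from the crank axis. Nothing else of the clamp reaches above 112 mm except a small nut on the crank axis (115 mm); a cassette on the bed ends at 100 mm.
- crank (a joint): Angle of the crank in rad, growing when turned clockwise seen from above; 0 to 1.2 at the start, and at 0 the grip lies in the clamp's +x direction from the axis. About 1.5 to 3 turns bring the cassette to the spring pad, half a turn more makes it tight; it then stays where left. At a standstill friction can hide up to 12 N of push, so compare like with like.
- cassette: The filter cassette, a white upright block with grey stripes on its narrow sides, 24 (x) x 60 (y) x 80 mm (z), 0.12 kg. The origin is at the centre of its underside, z up. It stands loose on the bench at the start.
- cassette_center (a point): Centre of the cassette, half-way up (40 mm above its underside); x along its 24 mm thickness, y along its 60 mm width, z up.
- dish: Flat round petri dish, 90 mm in diameter, 15 mm high; a bystander. Origin under its centre.
- float_disc: Round yellow foam tube float, 66 mm in diameter, 13 mm high; a bystander. Origin under its centre.
- pen: Green marker pen lying flat, 105 mm long, 14 mm thick; a bystander. Origin under its centre.
There are look-alikes about, which are no part of the job. Leave any red or turquoise look-alike of the cassette alone.

How it is judged:
By the outcome, as a careful person would: the job done as asked, in the order asked, and still so for the second after the job is handed in, with the robot touching nothing.
It also fails if it takes over 72 s, if anything falls off the work surface, if the arm or the gripper's body presses on something with over 40 N, if the wrist force passes 120 N, or if a joint passes its speed limit or range.

## Working session

There is one attempt and no reset: what is moved stays moved. The work goes in short steps, Python scripts to look and compute and a tool call to move; the robot and the scene stay as the last step left them, time stands still between calls to the robot, and variables do not carry over. Pictures are saved under pics/ and viewed, at most 12 in all, crops included, and the job is handed in when it is done.

Besides the shell and the picture viewer there is one more tool, called after "Emit:" as name(argument=value, ...), one argument or row to a line, values as JSON. send_rows: Moves the arm, as the interface text tells. Its arguments: {"type":"object","properties":{"increments":{"type":"array"},"newtons":{"type":"number"}},"required":["increments"]}

```bash
mkdir -p pics
cat > h.py <<'E'
import numpy as np, cv2
from rig import robot
def cam(n):
    c=robot.camera(n); c['R']=np.array(c['R']); c['t']=np.array(c['t']); return c
def save(c,f): cv2.imwrite('pics/'+f,c['image'][:,:,::-1])
def ray(c,u,v,z):
    d=c['R'].T@np.array([(u-c['cx'])/c['fx'],(v-c['cy'])/c['fy'],1]); o=-c['R'].T@c['t']
    return o+d*(z-o[2])/d[2]
def pts(c):
    v,u=np.mgrid[0:480,0:640]; Z=c['range_z']
    P=np.stack([(u-c['cx'])/c['fx']*Z,(v-c['cy'])/c['fy']*Z,Z],-1)
    return (P-c['t'])@c['R']
E
python3 - <<'E'
from h import *
for n in('top','side'):
    c=cam(n); save(c,n+'0.png'); print(n,-c['R'].T@c['t'],c['R'][2],c['fx'])
o=robot.get_obs(); print(o)
E
```

```text
top [0.36724804 0.06185733 1.66310411] [ 0.1177764  -0.00104444 -0.99303959] 572.8579170336623
side [0.50631334 1.15372886 0.61040152] [ 0.05053847 -0.91026871 -0.41092182] 504.8838457891382
{'time': 0.1, 'q': array([-1.29546709e+00,  5.28386792e-01,  1.43378283e+00,  1.46407629e-05,
        1.18139324e+00, -1.78521762e-01]), 'joint_velocities': array([ 0.00057756, -0.0013471 , -0.00215684, -0.0005143 ,  0.00039405,
        0.00045122]), 'joint_torque': array([-3.46645311e-04, -4.40985703e+01, -1.77150965e+01,  6.34743716e-02,
        5.34073915e-02, -4.20159608e-05]), 'position': array([ 0.27385798, -0.56108723,  0.22965837]), 'tool_rot': array([ 9.74362864e-01,  2.24980087e-01, -4.09024742e-05, -9.84278918e-04]), 'ft_force': array([0.82522286, 0.52340836, 0.48547843]), 'moment': array([-0.0388177 ,  0.01026016,  0.04503158]), 'grip_force': 0.0, 'grip_width': 0.08696398221839785}
```

View pics/top0.png

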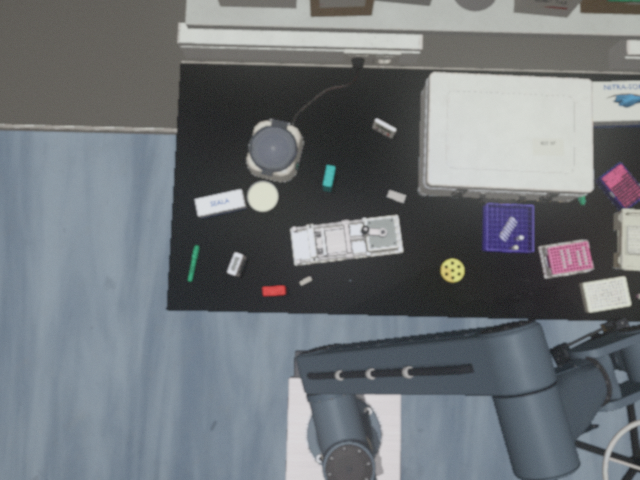

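View pics/side0.png

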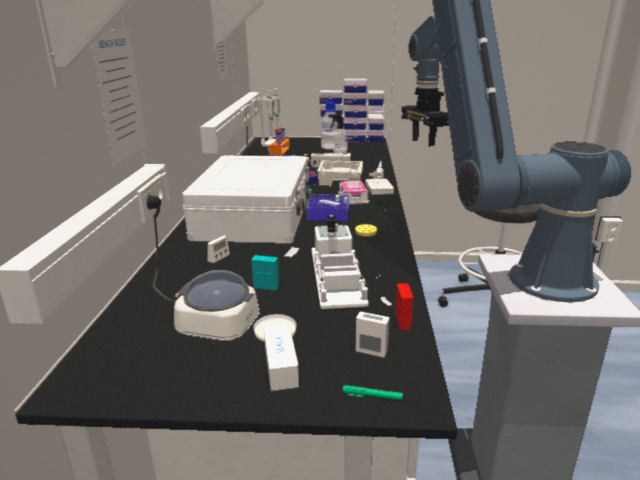

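Run:
```python
import cv2,numpy as np
t=cv2.imread('pics/top0.png');s=cv2.imread('pics/side0.png')
R=lambda i,w,h:cv2.resize(i,(w,h),interpolation=cv2.INTER_CUBIC)
a=np.hstack([R(t[200:300,180:420],800,333)])
b=np.hstack([R(s[200:365,300:400],160,264),R(s[205:365,195:435],396,264),R(t[110:150,360:420],244,264)])
cv2.imwrite('pics/z1.png',np.vstack([a,b]))
```

```text
(no output)
```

View pics/z1.png

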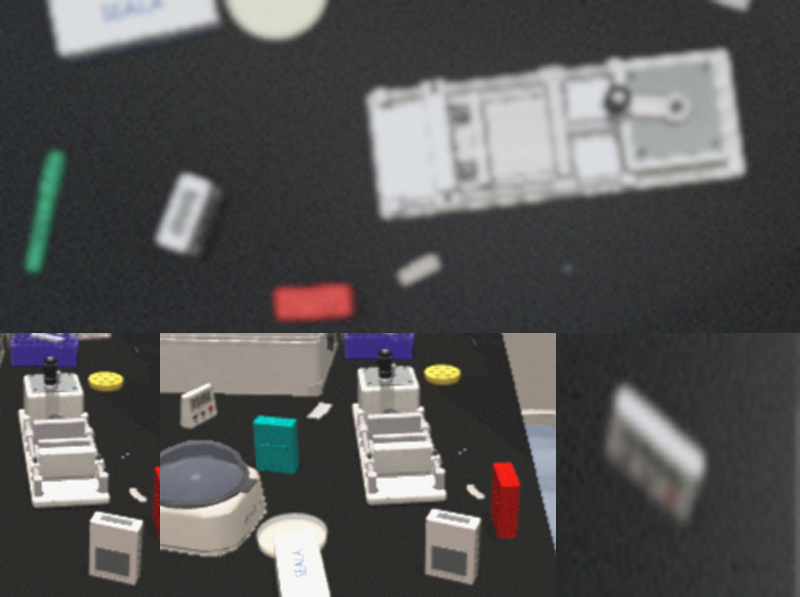

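Run:
```python
from h import *
c=cam('top'); P=pts(c); im=c['image'].astype(int)
print('z bench',np.median(P[280:300,330:420,2]))
def rect(m,n):
    q=P[m][:,:2]; r=cv2.minAreaRect((q*1000).astype(np.float32)); 
    print(n,m.sum(),'mean',q.mean(0).round(4),'rect',np.round(r[0],1),np.round(r[1],1),round(r[2],1)); 
def win(u0,u1,v0,v1):
    m=np.zeros((480,640),bool); m[v0:v1,u0:u1]=1; return m
z=P[:,:,2]
rect(win(215,255,245,285)&(z>.07)&(z<.09),'cassette top')
rect(win(280,410,205,275)&(z>.012),'clamp all')
rect(win(360,410,205,260)&(z>.085)&(z<.1),'gearbox')
rect(win(350,410,205,260)&(z>.135),'grip')
rect(win(305,330,205,275)&(z>.05)&(z<.07),'pad?')
rect(win(340,370,205,260)&(z>.05)&(z<.07),'push?')
# colour-mask version
w=(im.min(2)>110)
for n,wn,zz in(('cass',win(220,250,245,285),.08),):
    v,u=np.nonzero(w&wn); print(n,ray(c,u.mean(),v.mean(),zz))
    v,u=np.nonzero(w&wn); print(cv2.minAreaRect(np.stack([u,v],1).astype(np.float32)))
q=P[win(215,255,245,285)&(z>.02)];print('z max cass',np.percentile(q[:,2],[50,95]))
# height profile along clamp middle
for u in range(288,412,2):
    v=int(round(245+(u-300)*(-0.105))); print(u,P[v,u].round(3),im[v,u].sum()//3, end=' | ' if u%8 else '\n')
s=cam('side'); Q=pts(s); 
m=np.zeros((480,640),bool); m[312:358,352:392]=1
m&=(Q[:,:,2]>.01)&(Q[:,:,2]<.095); q=Q[m]; print('side cass',q[:,:].min(0),q.max(0))
r=cv2.minAreaRect((q[:,:2]*1000).astype(np.float32)); print(r)
```

```text
z bench -0.0007465687610881779
cassette top 190 mean [0.4634 0.3103] rect [463.3 310.3] [25.3 59.7] 70.8
clamp all 3994 mean [0.5389 0.0028] rect [487.2   7.1] [220.8 344.1] 8.6
gearbox 801 mean [ 0.5564 -0.0956] rect [557.6 -93.3] [91.8 89.7] 8.3
grip 70 mean [ 0.5207 -0.0222] rect [470.2  10.8] [ 19.9 229. ] 58.7
pad? 287 mean [0.5298 0.0896] rect [529.4  86.9] [99.5 53.5] 1.4
push? 178 mean [ 0.543  -0.0107] rect [548.7 -24.1] [102.6  66.3] 5.9
cass [0.46314384 0.31064774 0.08      ]
((234.82191467285156, 263.3082275390625), (10.88482666015625, 23.40822982788086), 20.556045532226562)
z max cass [0.07739606 0.08720927]
288 [ 0.523  0.171 -0.004] 56
290 [ 0.523  0.165 -0.001] 66 | 292 [ 0.523  0.159 -0.   ] 167 | 294 [0.521 0.152 0.018] 218 | 296 [0.524 0.146 0.018] 221
298 [0.524 0.141 0.019] 221 | 300 [0.525 0.135 0.016] 221 | 302 [0.524 0.129 0.026] 220 | 304 [0.525 0.123 0.017] 221
306 [0.528 0.118 0.018] 221 | 308 [0.528 0.112 0.015] 216 | 310 [0.524 0.105 0.06 ] 218 | 312 [0.524 0.099 0.056] 221
314 [0.523 0.094 0.068] 203 | 316 [0.531 0.089 0.021] 164 | 318 [0.532 0.083 0.018
[... 935 characters left out ...]
60 | 380 [ 0.546 -0.089  0.082] 150 | 382 [ 0.546 -0.092  0.107] 161 | 384 [ 0.547 -0.099  0.1  ] 162
386 [ 0.548 -0.105  0.09 ] 160 | 388 [ 0.548 -0.11   0.092] 163 | 390 [ 0.549 -0.116  0.091] 166 | 392 [ 0.551 -0.121  0.096] 166
394 [ 0.552 -0.127  0.091] 169 | 396 [ 0.553 -0.133  0.085] 191 | 398 [ 0.553 -0.139  0.083] 206 | 400 [ 0.565 -0.154  0.011] 177
402 [ 0.566 -0.162 -0.004] 71 | 404 [ 0.566 -0.168 -0.001] 54 | 406 [ 0.566 -0.173  0.002] 51 | 408 [ 0.566 -0.179  0.001] 55
410 [ 0.57  -0.185 -0.004] 50 | side cass [0.43408647 0.29713664 0.01007413] [0.49680354 0.33743124 0.08198926]
((465.6476135253906, 315.93499755859375), (28.83129119873047, 60.45962142944336), 73.19293212890625)
```

```bash
cat > loc.py <<'E'
from h import *
def grip(c,zc=.153):
    im=c['image'].astype(int); m=np.zeros((480,640),np.uint8)
    m[222:252,352:395]=(im.max(2)<100)[222:252,352:395]
    n,l,s,ce=cv2.connectedComponentsWithStats(m)
    return [(s[i,:5].tolist(),ce[i].round(2)) for i in range(1,n) if s[i,4]>8]
E
python3 - <<'E'
from loc import *
c=cam('top'); im=c['image'].astype(int); P=pts(c)
print(grip(c))
g=cv2.cvtColor(c['image'],cv2.COLOR_RGB2GRAY)
# clamp outline: bright component -> base outline at z=.018
m=(g>120).astype(np.uint8); n,l=cv2.connectedComponents(m); k=l[240,300]; m=(l==k)
v,u=np.nonzero(m); print(u.min(),u.max(),v.min(),v.max())
q=np.array([ray(c,a,b,.018)[:2] for a,b in zip(u,v)])*1000
r=cv2.minAreaRect(q.astype(np.float32)); print(r)
# lateral edges for columns 292..345 by base plate at .018
for lo,hi in((294,308),(330,342),(350,362)):
    e=[]
    for uu in range(lo,hi):
        vv=v[u==uu]; e.append([ray(c,uu,vv.min()-.5,.018)[:2],ray(c,uu,vv.max()+.5,.018)[:2]])
    print(lo,np.mean(e,0).round(4).tolist())
S=cam('side'); Q=pts(S); 
cv2.imwrite('pics/z2.png',np.hstack([cv2.resize(c['image'][205:275,284:414,::-1],(780,420),interpolation=cv2.INTER_CUBIC)]))
# grip in side view
a=S['image'].astype(int).max(2)<60
m=np.zeros((480,640),np.uint8); m[205:232,318:346]=a[205:232,318:346]
v,u=np.nonzero(m); print('side grip',u.mean(),v.min(),v.max(),Q[m>0].mean(0))
E
```

```text
[([362, 230, 5, 5, 15], array([363.73, 231.93]))]
290 403 215 265
((544.7950439453125, 1.8641357421875), (116.3331527709961, 318.49462890625), 8.457189559936523)
294 [[0.5803, 0.1351], [0.4676, 0.1317]]
330 [[0.5947, 0.034], [0.4813, 0.0315]]
350 [[0.6028, -0.0238], [0.4909, -0.0259]]
side grip 330.01875 217 231 [ 0.57001072 -0.15310945  0.08587263]
```

View pics/z2.png

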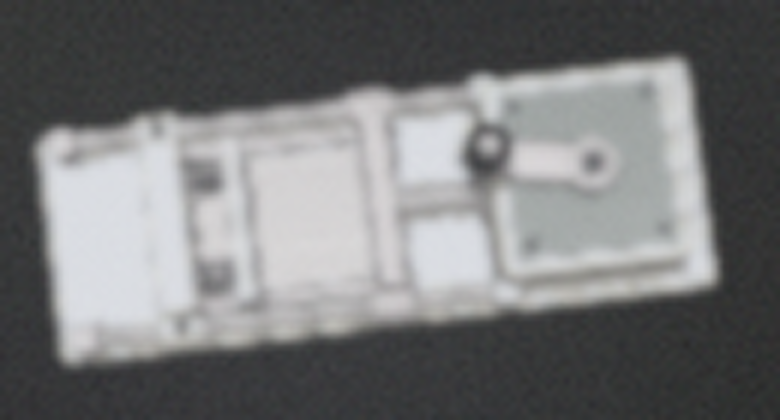

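Run:
```python
from h import *
c=cam('top')
A=ray(c,382.6,231.4,.115)[:2]; G=ray(c,364.75,229.75,.151)[:2]; th=np.radians(8.2); d=np.array([-np.sin(th),np.cos(th)]); n=np.array([np.cos(th),np.sin(th)])
print('axis',A,'grip',G,np.linalg.norm(G-A),'crank',np.degrees(np.arctan2(-(-(G-A)@n*-1),(G-A)@d)), 'bed',A+.135*d)
f=lambda x,y:((x+.5)/6-.5+284,(y+.5)/6-.5+205)
for nm,x,y,z in(('pushfront',358,200,.066),('padface',250,220,.066),('padback',225,220,.066),('bedpushside',372,190,.02),('bed pad side',250,220,.02),('base end',50,250,.018),('gb far',705,180,.018)):
    p=ray(c,*f(x,y),z)[:2]; print(nm,p.round(4),((p-A)@d).round(4),((p-A)@n).round(4))
for p in([.53745,.03275],[.52395,.1334],[.54685,-.02485]): print('mid lat',(np.array(p)-A)@n)
```

```text
axis [ 0.55802376 -0.09314769] grip [ 0.55680937 -0.04199327] 0.051168832732029434 crank -6.840069353069062 bed [0.53876886 0.0404721 ]
pushfront [0.5429 0.0121] 0.1063 0.0
padface [0.5322 0.0623] 0.1576 -0.0034
padback [0.5319 0.074 ] 0.1692 -0.002
bedpushside [0.5529 0.004 ] 0.0969 0.0088
bed pad side [0.5369 0.0623] 0.1569 0.0013
base end [0.5203 0.158 ] 0.254 -0.0016
gb far [ 0.5621 -0.1564] -0.0632 -0.005
mid lat -0.0024067667488289262
mid lat -0.0014131436886242865
mid lat -0.001318296759733214
```

Emit:
send_rows(
  increments=[0,0,0.0782,1.86,3.21,0,1,0,0,0.0782,1.86,3.21,0,1,0,0,0.0782,1.86,3.21,0,1,0,0,0.0782,1.86,3.21,0,1,0,0,0.0782,1.86,3.21,0,1,0,0,0.0782,1.86,3.21,0,1,0,0,0.0782,1.86,3.21,0,1,0,0,0.0782,1.86,3.21,0,1,0,0,0.0782,1.86,3.21,0,1,0,0,0.0782,1.86,3.21,0,1,0,0,0,0.02,3.67,0,1,0,0,0,0.02,3.67,0,1,0,0,0,0.02,3.67,0,1,0,0,0,0.02,3.67,0,1,0,0,0,0.02,3.67,0,1,0,0,0,0.02,3.67,0,1,0,0,0,0.02,3.67,0,1,0,0,0,0.02,3.67,0,1,0,0,0,0.02,3.67,0,1,0,0,0,0.02,3.67,0,1],
)

```text
time: 2.02
position: [0.4618, 0.1281, 0.2308]
tool_rot: [0.815, 0.579, 0.0, 0.0]
ft_force: [1.3, -0.3, 0.2]
grip_width: 0.087
grip_force: 0.0
```

Emit:
send_rows(
  increments=[0,0,0,0.02,3.67,0,1,0,0,0,0.02,3.67,0,1,0,0,0,0.02,3.67,0,1,0,0,0,0.02,3.67,0,1,0,0,0,0.02,3.67,0,1,0,0,0,0,0,-2.5,1,0,0,0,0,0,-2.5,1,0,0,0,0,0,-2.0,1,0,0,0,0,0,-1,1,0,0,0,0,0,0,1,0,0,0,0,0,0,1],
)

```text
time: 2.93
position: [0.4632, 0.3097, 0.1506]
tool_rot: [0.815, 0.579, -0.0, -0.0]
ft_force: [0.3, 0.0, 0.5]
grip_width: 0.0865
grip_force: 0.0
```

Run:
```python
from h import *
from scipy.spatial.transform import Rotation as R
o=robot.get_obs(); print(o['time'],o['position'],R.from_quat(o['tool_rot']).as_matrix()[:,1:].T.round(3),o['ft_force'])
for n in('top','side'): save(cam(n),n+'1.png')
a=cv2.imread('pics/top1.png')[200:320,180:310]; b=cv2.imread('pics/side1.png')[160:400,280:440]
cv2.imwrite('pics/z3.png',np.hstack([cv2.resize(a,(433,400)),cv2.resize(b,(267,400))]))
```

```text
2.9333 [0.4631915  0.30971738 0.15055633] [[ 0.944 -0.329 -0.   ]
 [-0.    -0.    -1.   ]] [0.30706234 0.04393213 0.52316098]
```

View pics/z3.png

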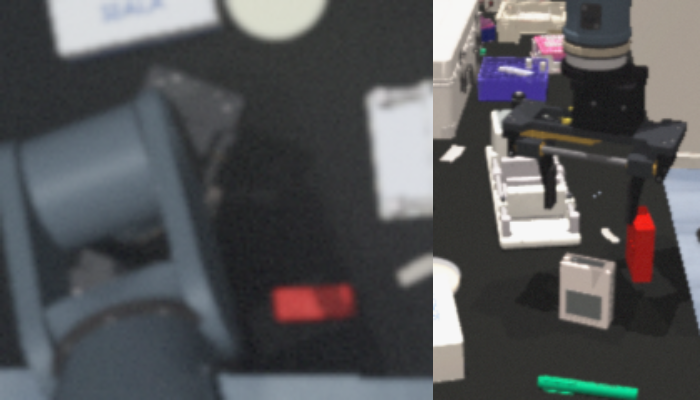

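Emit:
send_rows(
  increments=[0,0,0,0,0.04,-2.0,1,0,0,0,0,0,-2.5,1,0,0,0,0,0,-2.5,1,0,0,0,0,0,-1.6,1,0,0,0,0,0,-1.0,1,0,0,0,0,0,0,1,0,0,0,0,0,0,0.5,0,0,0,0,0,0,0.5,0,0,0,0,0,0,0.5,0,0,0,0,0,0,0.5,0,0,0,0,0,0,0.5,0,0,0,0,0,0,0.5],
  newtons=20,
)

```text
time: 4.03
position: [0.4635, 0.3104, 0.0554]
tool_rot: [0.815, 0.579, 0.001, 0.0]
ft_force: [-1.2, -0.5, 4.3]
grip_width: 0.0599
grip_force: 20.0
```

Emit:
send_rows(
  increments=[0,0,0,0,0,1.5,0.5,0,0,0,0,0,3,0.5,0,0,0,0,0,3,0.5,0,0,0,0,0,2,0.5,0,0,0.03,0.4,-1.4,0,0.5,0,0,0.06,0.9,-3.4,0,0.5,0,0,0.06,0.9,-3.4,0,0.5,0,0,0.06,0.9,-3.4,0,0.5,0,0,0.06,0.9,-3.4,0,0.5,0,0,0.06,0.9,-3.4,0,0.5,0,0,0.06,0.9,-3.4,0,0.5,0,0,0.06,0.9,-3.4,0,0.5,0,0,0.03,0.7,-2.2,0,0.5,0,0,0,0,0,0,0.5,0,0,0,0,0,0,0.5],
)

```text
time: 5.28
position: [0.5371, 0.035, 0.1495]
tool_rot: [0.655, 0.755, 0.0, -0.0]
ft_force: [0.3, 1.0, -0.5]
grip_width: 0.0596
grip_force: 20.0
```

Run:
```python
from h import *
from scipy.spatial.transform import Rotation as R
o=robot.get_obs(); print(o['time'],o['position'],R.from_quat(o['tool_rot']).as_matrix()[:,1:].T.round(3),o['ft_force'])
for n in('top','side'): save(cam(n),n+'2.png')
a=cv2.imread('pics/top2.png')[180:320,260:420]; b=cv2.imread('pics/side2.png')[160:340,270:430]
cv2.imwrite('pics/z4.png',np.hstack([cv2.resize(a,(400,350)),cv2.resize(b,(400,450))[:350]]) if 0 else cv2.resize(b,(533,600)))
```

```text
5.2833 [0.53714894 0.03498948 0.1494547 ] [[ 0.99   0.141 -0.   ]
 [-0.     0.    -1.   ]] [ 0.34440722  0.98636757 -0.5155636 ]
```

View pics/z4.png

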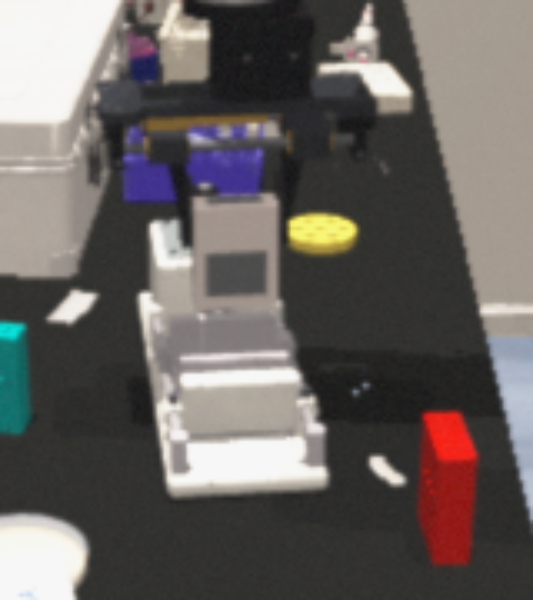

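Run:
```python
from h import *
s=cam('side')
A=np.array([.5580,-.0931]); th=np.radians(8.2); d=np.array([-np.sin(th),np.cos(th)]); n=np.array([np.cos(th),np.sin(th)])
im=s['image'].astype(int).sum(2)//3
def px(x,y): return (x+.5)/3.331-.5+270,(y+.5)/3.333-.5+160
def lat(u,v,X):  # ray with plane clamp-x = X
    D=s['R'].T@np.array([(u-s['cx'])/s['fx'],(v-s['cy'])/s['fy'],1]); o=-s['R'].T@s['t']
    k=(X-(o[:2]-A)@d)/(D[:2]@d); p=o+k*D; return ((p[:2]-A)@n).round(4),p[2].round(4)
Xc=(np.array([.5371,.035])-A)@d+.012; print('cass face X',Xc)
for nm,x,y,X in(('cassL',195,250,Xc),('cassR',279,250,Xc),('cassbot',240,306,Xc),('padTopL',158,318,.102),('padTopR',293,318,.102),('padL',178,378,.185),('padR',300,378,.185)):
    print(nm,lat(*px(x,y),X))
print(im[int(px(0,250)[1]),325:358]); print(im[int(px(0,335)[1]),312:365])
print('tcp lat',(np.array([.5371,.035])-A)@n)
```

```text
cass face X 0.14177127989373298
cassL (np.float64(0.0266), np.float64(0.1388))
cassR (np.float64(-0.0339), np.float64(0.1362))
cassbot (np.float64(-0.006), np.float64(0.0932))
padTopL (np.float64(0.0511), np.float64(0.0674))
padTopR (np.float64(-0.0513), np.float64(0.0626))
padL (np.float64(0.043), np.float64(0.0593))
padR (np.float64(-0.0444), np.float64(0.0548))
[119 115 106 129 149 150 149 150 150 149 149 150 149 149 150 148 148 148
 147 148 148 148 148 147 147 149 149 146 108  64  49  56  73]
[ 83 179 193 169 150 153 141 146 141 128 123 124 123 124 124 126 125 125
 133 129 125 123 123 124 125 122 122 125 124 123 124 124 125 126 123 125
 123 124 124 124 127 132 135 137 129 100  64  51  48  50  46  48  50]
tcp lat -0.0024155568182967807
```

Emit:
send_rows(
  increments=[0,0,0,0.2,0.05,-1,0.5,0,0,0,0,0,-2,0.5,0,0,0,0,0,-2,0.5,0,0,0,0,0,-1,0.5,0,0,0,0,0,-0.4,0.5,0,0,0,0,0,-0.3,0.5,0,0,0,0,0,-0.3,0.5,0,0,0,0,0,0,0.5,0,0,0,0,0,0,0.5],
)

```text
time: 6.18
position: [0.5395, 0.0367, 0.0801]
tool_rot: [0.654, 0.757, 0.0, 0.001]
ft_force: [0.0, -0.5, -0.2]
grip_width: 0.0599
grip_force: 20.0
```

Run:
```python
from h import *
b=cam('side'); save(b,'side3.png'); b=cv2.imread('pics/side3.png')[200:320,290:410]
cv2.imwrite('pics/z5.png',cv2.resize(b,(600,600),interpolation=cv2.INTER_CUBIC)); o=robot.get_obs(); print(o['position'],o['ft_force'],o['moment'])
```

```text
[0.53954509 0.0366525  0.08018405] [-0.19577539 -0.6903379  -0.50183303] [ 0.01514831 -0.08850546  0.04213115]
```

View pics/z5.png

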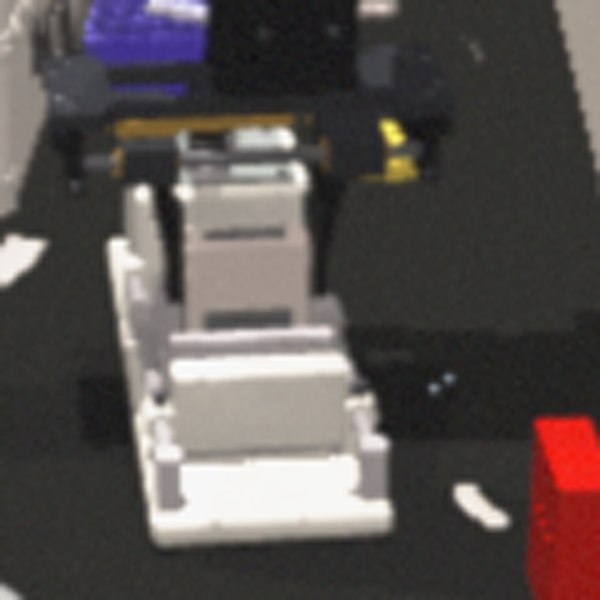

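Emit:
send_rows(
  increments=[0,0,0,0,0,-0.2,0.5,0,0,0,0,0,-0.2,0.5,0,0,0,0,0,-0.1,0.5,0,0,0,0,0,0,0.5,0,0,0,0,0,0,0.5],
)

```text
time: 6.65
position: [0.5393, 0.0365, 0.0754]
tool_rot: [0.654, 0.756, 0.0, 0.0]
ft_force: [-1.5, -0.9, 5.1]
grip_width: 0.0594
grip_force: 20.0
```

Emit:
send_rows(
  increments=[0,0,0,0,0,0,0.8,0,0,0,0,0,0,1,0,0,0,0,0,0,1,0,0,0,0,0,0,1,0,0,0,0,0,1.5,1,0,0,0,0,0,2.5,1,0,0,0,0,0,3,1,0,0,0,0,0,2.5,1,0,0,0,0,0,1.0,1,0,0,0,0.45,-2.0,0,1,0,0,0,0.45,-2.0,0,1,0,0,0,0.45,-2.0,0,1,0,0,0,0.4,-1.85,0,1,0,0,0,0,0,0,1,0,0,0,0,0,0,1],
)

```text
time: 7.9
position: [0.5561, -0.0424, 0.1787]
tool_rot: [0.655, 0.756, -0.0, -0.001]
ft_force: [-0.1, 0.2, -0.6]
grip_width: 0.087
grip_force: 0.0
```

Run:
```python
from h import *
o=robot.get_obs(); print(o['time'],o['position'],o['ft_force'])
b=cam('side'); save(b,'side4.png'); b=cv2.imread('pics/side4.png')[180:320,280:420]
cv2.imwrite('pics/z6.png',cv2.resize(b,(600,600),interpolation=cv2.INTER_CUBIC))
```

```text
7.9 [ 0.55614717 -0.04238054  0.17866844] [-0.09356209  0.17952475 -0.59054276]
```

View pics/z6.png

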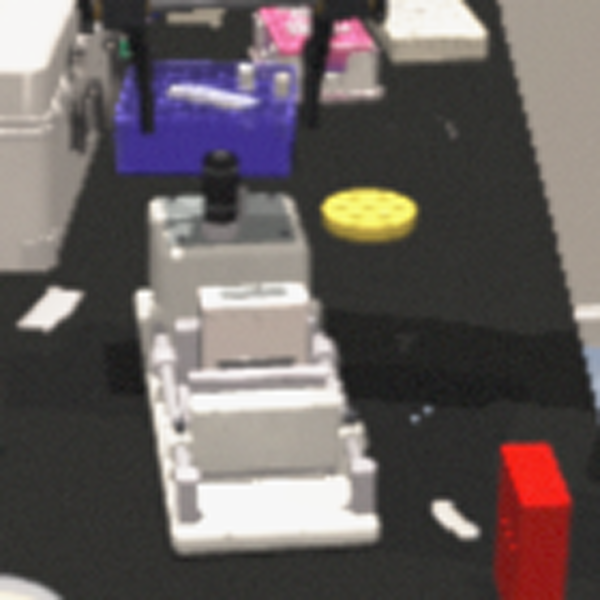

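Emit:
send_rows(
  increments=[0,0,0,0.2,0,-1.0,1,0,0,0,0,0,-2.0,1,0,0,0,0,0,-1.6,1,0,0,0,0,0,-0.8,1,0,0,0,0,0,0,0.6,0,0,0,0,0,0,0.3,0,0,0,0,0,0,0.1,0,0,0,0,0,0,0.1,0,0,0,0,0,0,0.1,0,0,0,0,0,0,0.1,0,0,0,0,0,0,0.1,0,0,0,0,0,0,0.1,0,0,0,0,0,0,0.1],
  newtons=35,
)

```text
time: 9.03
position: [0.5586, -0.0419, 0.1257]
tool_rot: [0.654, 0.756, 0.0, 0.0]
ft_force: [-0.1, -0.1, -0.7]
grip_width: 0.0351
grip_force: 0.0
```

Run:
```python
from h import *
o=robot.get_obs(); print(o['time'],o['position'],o['ft_force'],o['grip_width'],o['grip_force'])
```

```text
9.0333 [ 0.55857243 -0.04188064  0.12574078] [-0.09885013 -0.12606222 -0.70338178] 0.03512306339151155 0.0
```

Still closing.

Emit:
send_rows(
  increments=[0,0,0,0,0,0,0.1,0,0,0,0,0,0,0.1,0,0,0,0,0,0,0.1,0,0,0,0,0,0,0.1,0,0,0,0,0,0,0.1,0,0,0,0,0,0,0.1],
)

```text
time: 9.53
position: [0.5607, -0.042, 0.1258]
tool_rot: [0.654, 0.756, 0.001, 0.002]
ft_force: [4.6, 0.7, -3.6]
grip_width: 0.0214
grip_force: 35.0
```

Emit:
send_rows(
  increments=[0,0,0,0.65,-0.02,0,0.1,0,0,0,0.868,-0.076,0,0.1,0,0,0,0.842,-0.226,0,0.1,0,0,0,0.79,-0.368,0,0.1,0,0,0,0.714,-0.5,0,0.1,0,0,0,0.616,-0.616,0,0.1],
)

```text
time: 10.03
position: [0.598, -0.0597, 0.1254]
tool_rot: [0.653, 0.757, -0.004, -0.005]
ft_force: [-11.0, -1.6, 9.0]
grip_width: 0.0212
grip_force: 35.0
```

Run:
```python
from h import *
o=robot.get_obs(); print(o['time'],o['position'],o['tool_rot'],o['ft_force'],o['moment'],o['grip_width'])
```

```text
10.0333 [ 0.59801231 -0.05965335  0.12537431] [ 0.65333753  0.75703623 -0.00412127 -0.00540715] [-10.9953853   -1.60778004   8.99946114] [-0.20493656  1.71890106  0.01209991] 0.021218420742499036
```

Emit:
send_rows(
  increments=[0,0,0,0.17,-0.69,0,0.1,0,0,0,0.368,-0.79,0,0.1,0,0,0,0.226,-0.842,0,0.1,0,0,0,0.076,-0.868,0,0.1,0,0,0,-0.076,-0.868,0,0.1,0,0,0,-0.226,-0.842,0,0.1,0,0,0,-0.368,-0.79,0,0.1,0,0,0,-0.5,-0.714,0,0.1,0,0,0,-0.616,-0.616,0,0.1],
)

```text
time: 10.78
position: [0.594, -0.1282, 0.1256]
tool_rot: [0.654, 0.756, 0.002, -0.001]
ft_force: [3.2, 5.5, 0.2]
grip_width: 0.0211
grip_force: 35.0
```

Run:
```python
from h import *
o=robot.get_obs(); print(o['time'],o['position'],o['tool_rot'],o['ft_force'],o['moment'],o['grip_width'])
```

```text
10.7833 [ 0.5939969  -0.12815011  0.12564316] [ 0.65440674  0.75614006  0.00155894 -0.00126457] [3.1804314  5.51255385 0.23044172] [ 1.02802674 -0.51841895  0.00840481] 0.021091870987402346
```

Emit:
send_rows(
  increments=[0,0,0,-0.714,-0.5,0,0.1,0,0,0,-0.79,-0.368,0,0.1,0,0,0,-0.842,-0.226,0,0.1,0,0,0,-0.868,-0.076,0,0.1,0,0,0,-0.868,0.076,0,0.1,0,0,0,-0.842,0.226,0,0.1,0,0,0,-0.79,0.368,0,0.1,0,0,0,-0.714,0.5,0,0.1,0,0,0,-0.616,0.616,0,0.1,0,0,0,-0.5,0.714,0,0.1,0,0,0,-0.368,0.79,0,0.1,0,0,0,-0.226,0.842,0,0.1,0,0,0,-0.076,0.868,0,0.1,0,0,0,0.076,0.868,0,0.1,0,0,0,0.226,0.842,0,0.1,0,0,0,0.368,0.79,0,0.1,0,0,0,0.5,0.714,0,0.1,0,0,0,0.616,0.616,0,0.1],
)

```text
time: 12.28
position: [0.5269, -0.0539, 0.1256]
tool_rot: [0.653, 0.757, -0.003, -0.002]
ft_force: [-4.8, -5.1, 3.8]
grip_width: 0.0214
grip_force: 35.0
```

```bash
cat >> h.py <<'E'
def crank(A=(.561,-.092)):
    o=robot.get_obs(); d=o['position'][:2]-np.array(A); r=np.hypot(*d); e=d/r; t=np.array([e[1],-e[0]]); F=o['ft_force'][:2]
    print(o['time'],o['position'].round(4),'r',r.round(4),'phi',np.degrees(np.arctan2(d[1],d[0])).round(1),'push',(-F@t).round(2),'rad',(F@e).round(2),o['ft_force'].round(1),np.abs(o['joint_velocities']).max().round(2))
E
python3 -c "from h import *;crank()"
```

```text
12.2833 [ 0.5269 -0.0539  0.1256] r 0.0512 phi 131.8 push 7.0 rad -0.58 [-4.8 -5.1  3.8] 0.18
```

Emit:
send_rows(
  increments=[0,0,0,0.714,0.5,0,0.1,0,0,0,0.79,0.368,0,0.1,0,0,0,0.842,0.226,0,0.1,0,0,0,0.868,0.076,0,0.1,0,0,0,0.868,-0.076,0,0.1,0,0,0,0.842,-0.226,0,0.1,0,0,0,0.79,-0.368,0,0.1,0,0,0,0.714,-0.5,0,0.1,0,0,0,0.616,-0.616,0,0.1,0,0,0,0.5,-0.714,0,0.1,0,0,0,0.368,-0.79,0,0.1,0,0,0,0.226,-0.842,0,0.1,0,0,0,0.076,-0.868,0,0.1,0,0,0,-0.076,-0.868,0,0.1,0,0,0,-0.226,-0.842,0,0.1,0,0,0,-0.368,-0.79,0,0.1,0,0,0,-0.5,-0.714,0,0.1,0,0,0,-0.616,-0.616,0,0.1],
)

```text
time: 13.78
position: [0.594, -0.1281, 0.1256]
tool_rot: [0.654, 0.756, 0.002, -0.001]
ft_force: [3.1, 6.1, 0.6]
grip_width: 0.0211
grip_force: 35.0
```

```bash
python3 -c "
from h import *;crank()
c=cam('side');save(c,'side5.png')
b=cv2.imread('pics/side5.png')[200:320,290:410]
cv2.imwrite('pics/z7.png',cv2.resize(b,(600,600),interpolation=cv2.INTER_CUBIC))"
```

```text
13.7833 [ 0.594  -0.1281  0.1256] r 0.0489 phi -47.6 push 6.4 rad -2.44 [3.1 6.1 0.6] 0.16
```

View pics/z7.png

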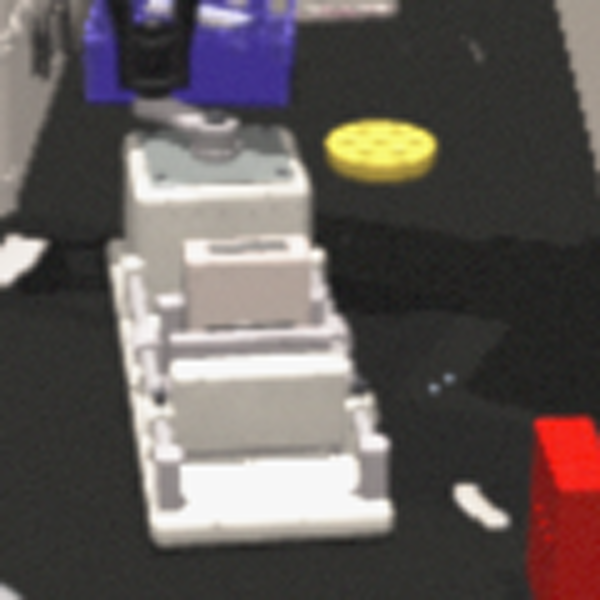

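Emit:
send_rows(
  increments=[0,0,0,-0.714,-0.5,0,0.1,0,0,0,-0.79,-0.368,0,0.1,0,0,0,-0.842,-0.226,0,0.1,0,0,0,-0.868,-0.076,0,0.1,0,0,0,-0.868,0.076,0,0.1,0,0,0,-0.842,0.226,0,0.1,0,0,0,-0.79,0.368,0,0.1,0,0,0,-0.714,0.5,0,0.1,0,0,0,-0.616,0.616,0,0.1],
)

```text
time: 14.58
position: [0.5247, -0.1276, 0.1258]
tool_rot: [0.653, 0.757, -0.002, 0.003]
ft_force: [-0.1, -9.2, -3.2]
grip_width: 0.021
grip_force: 35.0
```

```bash
python3 -c "
from h import *;crank()"
```

```text
14.5833 [ 0.5247 -0.1276  0.1258] r 0.0509 phi -135.6 push 6.5 rad 6.48 [-0.1 -9.2 -3.2] 0.23
```

Emit:
send_rows(
  increments=[0,0,0,-0.5,0.714,0,0.1,0,0,0,-0.368,0.79,0,0.1,0,0,0,-0.226,0.842,0,0.1,0,0,0,-0.076,0.868,0,0.1,0,0,0,0.076,0.868,0,0.1,0,0,0,0.226,0.842,0,0.1,0,0,0,0.368,0.79,0,0.1,0,0,0,0.5,0.714,0,0.1,0,0,0,0.616,0.616,0,0.1],
)

```text
time: 15.33
position: [0.5268, -0.0539, 0.1256]
tool_rot: [0.653, 0.757, -0.003, -0.002]
ft_force: [-5.3, -4.1, 4.2]
grip_width: 0.021
grip_force: 35.0
```

```bash
python3 -c "
from h import *;crank()"
```

```text
15.3333 [ 0.5268 -0.0539  0.1256] r 0.0512 phi 131.9 push 6.64 rad 0.48 [-5.3 -4.1  4.2] 0.18
```

Emit:
send_rows(
  increments=[0,0,0,0.714,0.5,0,0.1,0,0,0,0.79,0.368,0,0.1,0,0,0,0.842,0.226,0,0.1,0,0,0,0.868,0.076,0,0.1,0,0,0,0.868,-0.076,0,0.1,0,0,0,0.842,-0.226,0,0.1,0,0,0,0.79,-0.368,0,0.1,0,0,0,0.714,-0.5,0,0.1,0,0,0,0.616,-0.616,0,0.1],
)

```text
time: 16.08
position: [0.596, -0.0577, 0.1255]
tool_rot: [0.654, 0.757, -0.002, -0.005]
ft_force: [-8.1, 4.2, 8.2]
grip_width: 0.0209
grip_force: 35.0
```

```bash
python3 -c "
from h import *;crank()"
```

```text
16.0833 [ 0.596  -0.0577  0.1255] r 0.049 phi 44.5 push 8.66 rad -2.87 [-8.1  4.2  8.2] 0.2
```

Emit:
send_rows(
  increments=[0,0,0,0.5,-0.714,0,0.1,0,0,0,0.368,-0.79,0,0.1,0,0,0,0.226,-0.842,0,0.1,0,0,0,0.076,-0.868,0,0.1,0,0,0,-0.076,-0.868,0,0.1,0,0,0,-0.226,-0.842,0,0.1,0,0,0,-0.368,-0.79,0,0.1,0,0,0,-0.5,-0.714,0,0.1,0,0,0,-0.616,-0.616,0,0.1],
)

```text
time: 16.83
position: [0.5949, -0.1273, 0.1257]
tool_rot: [0.655, 0.756, 0.003, -0.001]
ft_force: [4.6, 8.3, 0.0]
grip_width: 0.0212
grip_force: 35.0
```

```bash
python3 -c "
from h import *;crank()
c=cam('side');save(c,'side6.png')
b=cv2.imread('pics/side6.png')[230:320,300:390]
cv2.imwrite('pics/z8.png',cv2.resize(b,(600,600),interpolation=cv2.INTER_CUBIC))"
```

```text
16.8333 [ 0.5949 -0.1273  0.1257] r 0.0489 phi -46.2 push 9.08 rad -2.79 [4.6 8.3 0. ] 0.16
```

View pics/z8.png

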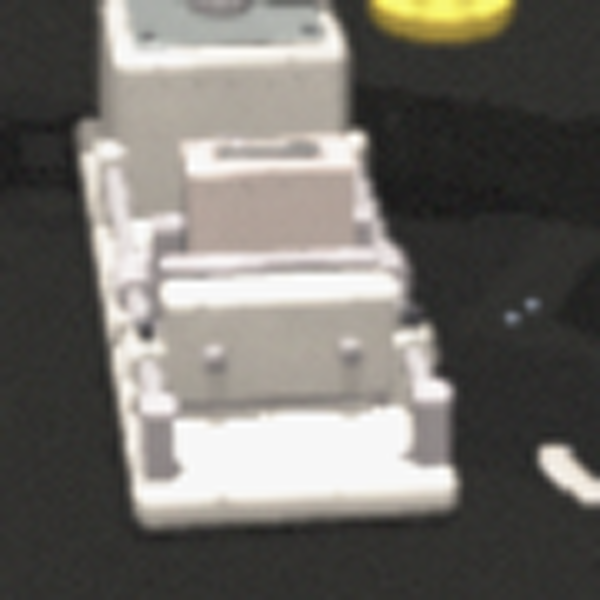

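Emit:
send_rows(
  increments=[0,0,0,0.05,0.12,0,0.1,0,0,0,0.05,0.12,0,0.1,0,0,0,0,0,0,0.1],
)

```text
time: 17.13
position: [0.5942, -0.1279, 0.1256]
tool_rot: [0.654, 0.757, -0.001, -0.001]
ft_force: [-2.5, -0.4, 2.3]
grip_width: 0.0211
grip_force: 35.0
```

```bash
python3 -c "
from h import *;crank()"
```

```text
17.1333 [ 0.5942 -0.1279  0.1256] r 0.0489 phi -47.2 push -2.11 rad -1.41 [-2.5 -0.4  2.3] 0.01
```

Emit:
send_rows(
  increments=[0,0,0,0,0,0,0.4,0,0,0,0,0,0,0.8,0,0,0,0,0,0,1,0,0,0,0,0,0,1,0,0,0,0,0,0,1,0,0,0,0,0,0,1,0,0,0,0,0,0,1,0,0,0,0,0,0,1,0,0,0,0,0,0,1,0,0,0,0,0,0,1,0,0,0,0,0,1.5,1,0,0,0,0,0,2.5,1,0,0,0,0,0,2.5,1,0,0,0,0,0,2.5,1,0,0,0,0,0,1,1,0,0,0,0,0,0,1,0,0,0,0,0,0,1],
)

```text
time: 18.55
position: [0.5947, -0.1276, 0.2254]
tool_rot: [0.654, 0.756, 0.0, 0.0]
ft_force: [-1.3, -0.0, -0.2]
grip_width: 0.0868
grip_force: 0.0
```

```bash
python3 -c "
from h import *
o=robot.get_obs();print(o['position'],o['ft_force'],o['grip_width'])
c=cam('side');save(c,'side7.png')
b=cv2.imread('pics/side7.png')[180:360,260:440]
cv2.imwrite('pics/z9.png',cv2.resize(b,(600,600),interpolation=cv2.INTER_CUBIC))"
```

```text
[ 0.59465026 -0.12759566  0.22538498] [-1.33858685 -0.01876277 -0.24192825] 0.0868047562397985
```

View pics/z9.png

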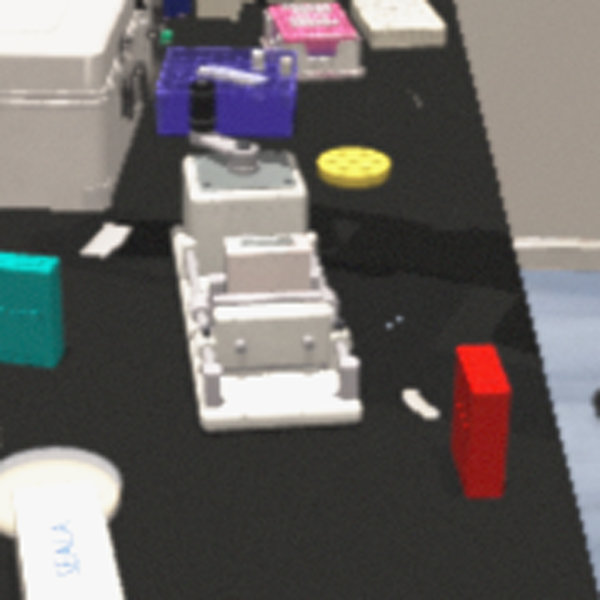

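The cassette (zoomed picture, about 268,265) stands upright against the pad, the pad pins show the spring is compressed, and the grip (203,105) is free of the gripper.

```bash
python3 -c "
from rig import robot; print(robot.hand_in())"
```

```text
the job is handed in; nothing more can be done
None
```

The cassette stands upright on the bed, clamped against the spring pad; I stopped winding at about 2.8 N above free running, let go and handed the job in at about 19 s (the hand-in returned no verdict).

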